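# Index the probe carousel and stand the probe in its cup

### The job

Bring the empty cup of the two-cup probe carousel round over its drip tray: pull up the black sprung knob on top, turn it, and let it snap fully home in the notch that locks the cup over the tray. Then take the steel probe from the sloping rest and stand it, black head up, in that empty cup, lowering it in gently rather than dropping it. Do not knock over or shove aside the jar, beaker, tip box or tube rack.

Things in the scene. Friction and masses are not known exactly. Their poses are not given: they have to be found in the camera images.
- knob_grip (a point): Centre of the knob's black bar grip (70 mm long, 18 mm wide, 34 mm high) on the carousel's axis, 157 mm above the bench when the knob is down. Its x axis runs along the bar, away from the empty cup and towards the other cup; z is up. Below it are a steel stem and a radial pin (towards +x), which drops between the teeth of a fixed crown, 104 mm wide and 127 mm high.
- carousel (a joint): Angle (rad) of the two-cup arm, which turns with the knob; counterclockwise from above is positive. 0: empty cup over the drip tray, pin at the lock notch. It starts at 0.8 to 1.2 in a wide gap (0.7 to the stop at 1.3); turn clockwise to 0, past a tooth that blocks unless the knob is up. Sloped notch: let go within 0.15 of 0, the pin slides in, with 0.04 play. Friction 0.06 N m; far stop -0.45.
- index_knob (a joint): Lift of the knob in m: 0 fully home, 0.022 at its upper stop. It must be lifted at least 0.014 to clear the teeth. A spring pulls it down with about 5 N when home and 11 N at the stop, plus 1.2 N of weight.
- carousel_base: Fixed grey round foot of the carousel (124 mm wide) with a central column; origin on the column's axis on the bench. A steel drip tray (75 by 85 mm, 18 mm high) sticks out along its -x axis, centred 98 mm from the column. The arm carries two grey cups, each centred 95 mm from the column: one is empty, the other always holds a shorter steel tool 148 mm high overall.
- cup_floor (a point): Centre of the inner floor of the empty cup, 28 mm above the bench; z up. The cup is round, 32 mm inside, 38 mm outside; its rim is 62 mm above this floor. It moves with the carousel.
- cup_rim (a point): Centre of the mouth of the empty cup, 90 mm above the bench.
- rest: Fixed steel trough on a grey foot plate (130 by 90 mm), origin on the bench under the plate's centre. The trough (30 mm wide outside, 105 mm long) leans 0.6 rad from vertical with its upper end towards the +x axis of this body and is open towards -x and at the top. The probe lies in it, foot on the trough's end plate, with the upper 75 mm free above it.
- probe: Loose steel dispersing probe, 180 mm long, 0.13 kg: shaft 20 mm in diameter; from 130 to 180 mm a black head 26 mm square, two of its flats upright, parallel to the trough's side walls. Centre of mass about 120 mm from the foot. Origin at the centre of its foot end; z axis along it to the head. It starts in the rest, leaning 0.6 rad, head towards the rest's +x, foot 35 mm up.
- probe_grip (a point): Point on the probe's axis in the middle of its head, 155 mm from its foot end.
- jar: Bystander: brown jar, 48 mm wide, 85 mm high, between the carousel and the rest. Origin under its centre.
- beaker: Bystander: open glass beaker, 68 mm wide, 90 mm high, near the robot. Origin under its centre.
- tip_box: Bystander: blue tip box with clear lid, 120 by 85 mm, 85 mm high, far left. Origin under its centre.
- tube_rack: Bystander: white rack of capped tubes, 80 by 184 mm, 110 mm high, far right. Origin under its centre.
Mind the look-alikes: they are no part of the job. What is meant by the probe is not brown, and is the smaller of those in its own colour.

How it is judged:
By the outcome, as a careful person would: the job done as asked, in the order asked, and still so for the second after the job is handed in, with the robot touching nothing.
It also fails if it takes over 64 s, if anything falls off the work surface, if the arm or the gripper's body presses on something with over 40 N, if the wrist force passes 120 N, or if a joint passes its speed limit or range.

### The arm

A 6-joint arm with a two-finger parallel gripper is mounted at the origin on the work surface. World frame = base frame: x ahead of the robot, y to its left, z up, the work surface at z = 0. Lengths are in m, angles in rad, forces in N, time in s.
With the tool pointing down it reaches from about 0.35 to 0.775 m from the base axis. Payload 5.5 kg.
Tool frame: the origin (TCP) lies at the very end of the fingers, on their centre line; the grasp point (between the pads) lies 19 mm behind it; z points along the fingers, y is the line along which they close (so a half turn about z gives the same grasp; the last joint's range is limited). The gripper opens to 85 mm and grips with 20 to 120 N. Pads are 22 mm wide; open, the fingers measure 114 mm over their backs; the gripper's body (76 mm by 85 mm) begins 54 mm behind the grasp point. The pads swing forward as they close: fully open they stand 13 mm farther back than shut.
Start: joints at [1.185, 0.313, 0.046, 1.304, 0, 1.431], TCP at [0.14, 0.558, 0.231] pointing down, gripper open.
Joint ranges: [-2.76, 2.76], [-0.86, 1.69], [-1.03, 1.26], [-2.2, 2.34], [-1.47, 1.5], [-3.14, 3.14]. Speed limits (rad/s): [2.57, 2.57, 3.14, 3.14, 3.14, 3.14].

### API

Orientations are given as a unit quaternion [w, x, y, z].
In Python, from workcell import env, read_camera, get_calibration gives the robot as it stands.
- The arm moves only by the tool jog_arm, never from a script. Its argument "motion" is one flat list of numbers, 7 for each row, row after row: the shift along the tool's x, y, z as a fraction of full scale, then the turn, a rotation vector about the tool's x, y, z as a fraction of full scale, then the opening, from 0 (shut) to 1 (fully open). In form: [x, y, z, wx, wy, wz, grip, x, y, z, wx, wy, wz, grip, ...]. A call has 1 to 12 rows; each row is the pose to reach, as a shift and turn from the pose commanded when the call began, along the tool's axes at that moment; what a row does not reach only later rows make up. Full scale, the value 1, is 0.2 m for a shift and 90 degrees for a turn. A row lasts 1/8 s, in which the tool goes at most 62.5 mm and 10.7 degrees, less where a joint would pass 70% of its speed; a pose out of reach is approached as far as the arm can. A call with a number of a shift or a turn outside -1 to 1 is refused whole. A call with a gripper value outside its range is refused whole. The fingers move at their own pace and stop on an object; "newtons" is the grip in N (left out, the last holds). Time passes only in rows, so rows that repeat a pose let the fingers close. It gives the time, the measured TCP pose, the force, the opening and the grip force at its end, in the units of the state.
- env.get_state(): the state, without advancing time (a new reading comes with each control period).
- read_camera(name): name is "scene" or "top" or "wrist"; returns the picture (384x512x3 uint8, red, green, blue); there is no depth.
- get_calibration(name): a dict with "fx", "fy", "cx", "cy" (pixels), "world_from_camera" (4x4, takes a point from camera to world coordinates). Camera axes: x right, y down, z forward; pixel columns grow to the right and rows downward; lengths in m; the calibration is good to about 2 mm. A picture is of the moment at which its call begins: read the wrist's pose just before it. get_calibration takes no time and is no camera call; for the wrist camera it gives the pose at the moment of the call.
- env.hand_in(): hands the job in; it is judged then, once.
The state is a dict: "clock": time; "joint_pos": joint angles; "qvel": joint speeds; "tau": joint torques, N m; "tcp_pos": TCP position; "orientation": TCP orientation; "wrist_force": force on the tool from outside, world axes, zero at the start; "ft_torque": the same for the moment, N m; "finger_gap": finger opening in m; "grip_force": force on a finger pad.
Only numpy, scipy, OpenCV 4.12 (cv2) and the standard library are available. Lean on these libraries where they do the work, as an engineer would, in place of code of your own. Each camera call takes 0.05 s, during which the arm holds its last target. There are 200 camera calls.

## Working session

There is one attempt and no reset: what is moved stays moved. The work goes in short steps, Python scripts to look and compute and a tool call to move; the robot and the scene stay as the last step left them, time stands still between calls to the robot, and variables do not carry over. Pictures are saved under pics/ and viewed, at most 12 in all, crops included, and the job is handed in when it is done.

Besides the shell and the picture viewer there is one more tool, called after "Call:" in YAML: its name, and indented under it one key for each argument. jog_arm: Moves the arm, as the interface text tells. Shift numbers are shares of 0.2 m and turn numbers shares of 90 degrees, none past 1 either way. Its arguments: {"type":"object","properties":{"motion":{"type":"array","items":{"type":"number"}},"newtons":{"type":"number"}},"required":["motion"]}

```bash
mkdir -p pics; ls
cat > h.py <<'E'
import numpy as np, cv2, json
from workcell import env, read_camera, get_calibration
from scipy.spatial.transform import Rotation as R
def snap(cam,fn):
    c=get_calibration(cam); im=read_camera(cam); cv2.imwrite('pics/'+fn,cv2.cvtColor(im,cv2.COLOR_RGB2BGR)); np.savez('pics/'+fn+'.npz',T=c['world_from_camera'],k=[c['fx'],c['fy'],c['cx'],c['cy']]); return im
def ray(fn,u,v):
    d=np.load('pics/'+fn+'.npz'); fx,fy,cx,cy=d['k']; T=d['T']; r=T[:3,:3]@[(u-cx)/fx,(v-cy)/fy,1]; return T[:3,3],r
def onz(fn,u,v,z):
    o,r=ray(fn,u,v); return o+r*(z-o[2])/r[2]
def proj(fn,p):
    d=np.load('pics/'+fn+'.npz'); fx,fy,cx,cy=d['k']; T=d['T']; q=T[:3,:3].T@(np.asarray(p)-T[:3,3]); return np.array([fx*q[0]/q[2]+cx,fy*q[1]/q[2]+cy])
def pose():
    s=env.get_state(); w,x,y,z=s['orientation']; return np.array(s['tcp_pos']),R.from_quat([x,y,z,w])
def todo(p,Rt):
    "shift and turn in tool fractions to reach pose"
    p0,R0=pose(); return np.round(R0.inv().apply(np.asarray(p)-p0)/0.2,4), np.round((R0.inv()*Rt).as_rotvec()/(np.pi/2),4)
E
python3 - <<'E'
from h import *
for c in ['scene','top']: snap(c,c+'0.png')
a=cv2.imread('pics/scene0.png');b=cv2.imread('pics/top0.png')
print(env.get_state())
for c in ['scene','top']:print(get_calibration(c))
E
```

```text
pics
{'clock': 0.1, 'joint_pos': array([ 1.18538372e+00,  3.13937904e-01,  4.50869135e-02,  1.30360965e+00,
       -1.56617047e-05,  1.43119581e+00]), 'qvel': array([-6.52201238e-04, -1.14125581e-03,  3.28299906e-03,  3.32133388e-05,
       -7.19688455e-04,  1.42801740e-04]), 'tau': array([ 3.61070473e-03, -4.81725383e+01,  2.99243778e+01,  1.27385659e-02,
       -7.50637423e-05,  2.35513829e-05]), 'tcp_pos': array([0.13976141, 0.55727894, 0.23048856]), 'orientation': array([-2.08384237e-04,  1.22596799e-01,  9.92456212e-01, -8.05682916e-04]), 'wrist_force': array([ 0.27133294, -0.53053484,  0.88514899]), 'ft_torque': array([ 0.04798663, -0.01122454,  0.04103157]), 'grip_force': 0.0, 'finger_gap': 0.08541496969522433}
{'fx': 426.8256653541923, 'fy': 426.8256653541923, 'cx': 255.72853180070348, 'cy': 186.67171035438318, 'world_from_camera': array([[ 0.56117822,  0.60747116, -0.56219017,  1.14015778],
       [ 0.82744042, -0.39489463,  0.39925002, -0.49584367],
       [ 0.020527  , -0.68922929, -0.72425246,  1.05219046],
       [ 0.        ,  0.        ,  0.        ,  1.        ]])}
{'fx': 442.51972637576154, 'fy': 442.51972637576154, 'cx': 249.63651481933422, 'cy': 185.10303849122366, 'world_from_camera': array([[-0.00519094, -0.98868442,  0.14992057,  0.18517954],
       [-0.99972976,  0.00852816,  0.02162562, -0.02226882],
       [-0.02265946, -0.1497678 , -0.98846151,  1.60661394],
       [ 0.        ,  0.        ,  0.        ,  1.        ]])}
```

View pics/scene0.png

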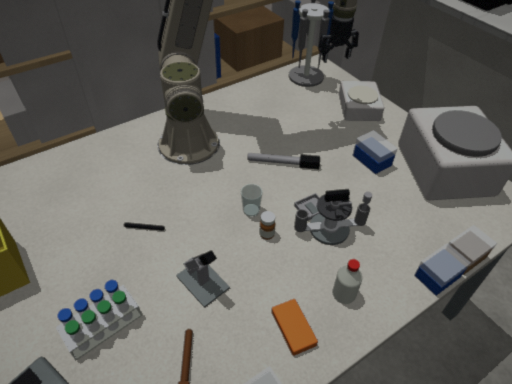

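View pics/top0.png

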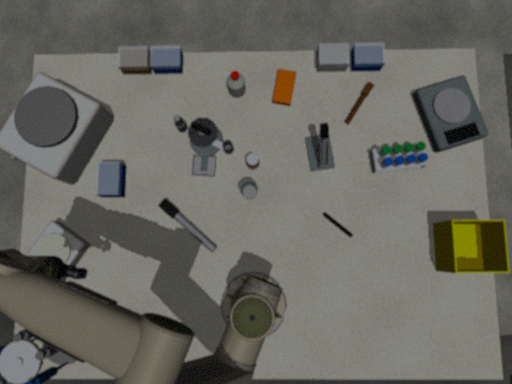

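The scene picture shows the carousel around (332,215), with its knob at (338,195), the tray at (308,205) and the jar at (268,224). The rest is at (203,277) with the probe head at (207,258). In the top view the carousel is at (203,132), the tray at (204,165), and the rest at (319,150) with the head at (324,130). The large black-headed tool at (190,222) is a look-alike.

Run:
```python
from h import *
b=cv2.imread('pics/top0.png');a=cv2.imread('pics/scene0.png')
x=cv2.resize(b[105:215,165:345],None,fx=4.4,fy=4.4,interpolation=cv2.INTER_CUBIC)
cv2.imwrite('pics/c1.png',x[:, :])
y=cv2.resize(a[175:305,170:380],None,fx=3.8,fy=3.8,interpolation=cv2.INTER_CUBIC)
cv2.imwrite('pics/c2.png',y)
```

```text
(no output)
```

View pics/c1.png

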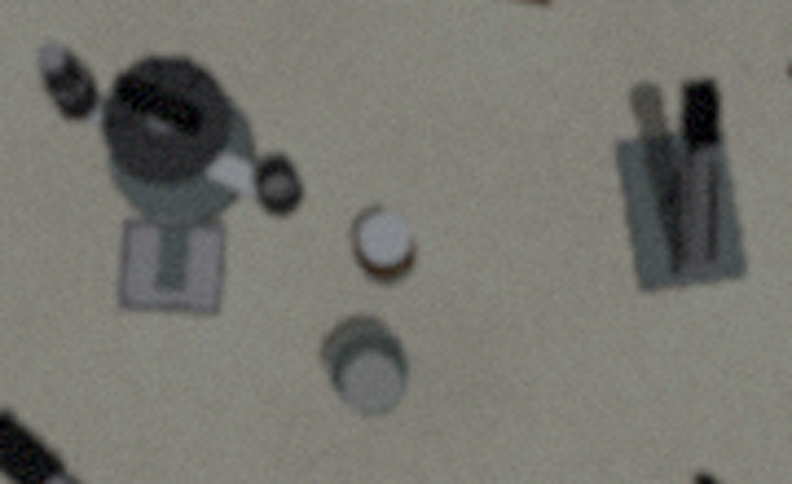

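View pics/c2.png

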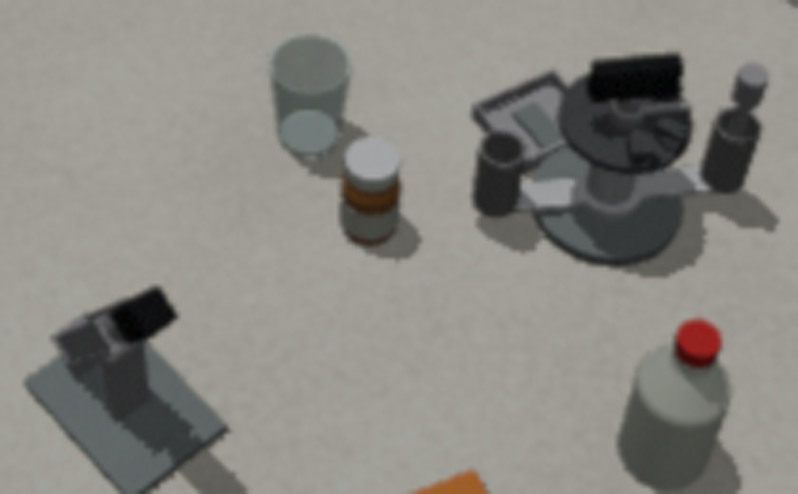

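The enlarged top view shows the knob bar centre near (157,102), the empty cup's rim near (279,180) and the tool cup near (70,85). The tray corners are about (122,222), (222,225), (218,312) and (120,306). The rest plate's bottom corners are at (640,290) and (745,272), and the probe head is near (701,113). The scene crop confirms that the left cup at (502,148) is empty.

Run:
```python
from h import *
f=lambda u,v,z:onz('top0.png',u/4.4+165-.4,v/4.4+105-.4,z)
g=lambda u,v,z:onz('scene0.png',u/3.8+170-.4,v/3.8+175-.4,z)
P=lambda n,*a:print(n,*[np.round(x,3) for x in a])
P('knob top',f(157,102,.174)); P('knob scene',g(636,66,.174))
P('knob ends',f(118,84,.174),f(200,120,.174))
cr=f(279,180,.09);P('cup',cr,g(502,146,.09)); 
P('tray',f(122,222,.018),f(222,225,.018),f(218,312,.018),f(120,306,.018))
P('crown',f(165,118,.127),g(626,120,.127))
P('toolcup',g(738,122,.09))
P('rest',f(615,143,.005),f(640,290,.005),f(745,272,.005),f(725,143,.005)); P('restscene',g(27,383,.005),g(228,430,.005),g(125,494,.005))
P('head top end',f(700,82,.183),'bottom',f(703,145,.145)); P('mid',f(701,113,.163),g(150,305,.163))
P('jar',f(384,238,.085),g(371,158,.085)); P('beaker',f(372,385,.09),g(310,62,.09))
```

```text
knob top [0.598 0.173 0.174]
knob scene [0.601 0.169 0.174]
knob ends [0.613 0.203 0.174] [0.584 0.14  0.174]
cup [0.557 0.086 0.09 ] [0.556 0.088 0.09 ]
tray [0.54  0.223 0.018] [0.536 0.139 0.018] [0.463 0.142 0.018] [0.468 0.224 0.018]
crown [0.599 0.173 0.127] [0.61  0.161 0.127]
toolcup [0.639 0.26  0.09 ]
rest [ 0.607 -0.191  0.005] [ 0.48  -0.209  0.005] [ 0.495 -0.297  0.005] [ 0.606 -0.284  0.005]
restscene [ 0.491 -0.299  0.005] [ 0.607 -0.195  0.005] [ 0.61  -0.282  0.005]Traceback (most recent call last):
  File "<stdin>", line 12, in <module>
  File "<stdin>", line 4, in <lambda>
    return _wrapfunc(a, 'round', decimals=decimals, out=out)
    return _wrapit(obj, method, *args, **kwds)
    result = getattr(arr, method)(*args, **kwds)
numpy._core._exceptions._UFuncNoLoopError: ufunc 'multiply' did not contain a loop with signature matching types (dtype('<U6'), dtype('float64')) -> None
```

```bash
cat >> h.py <<'E'
def down(yaw): # tool down with tool x at yaw (deg)
    c,s=np.cos(np.radians(yaw)),np.sin(np.radians(yaw)); return R.from_matrix(np.array([[c,s,0],[s,-c,0],[0,0,-1]]))
E
python3 - <<'E'
from h import *
f=lambda u,v,z:np.round(onz('top0.png',u/4.4+165-.4,v/4.4+105-.4,z),3)
g=lambda u,v,z:np.round(onz('scene0.png',u/3.8+170-.4,v/3.8+175-.4,z),3)
print('head',f(701,113,.163),g(150,305,.163),'jar',f(384,238,.085),g(371,158,.085),'beaker',f(372,385,.09),g(310,62,.09))
print(todo([.598,.173,.29],down(245)))
E
```

```text
head [ 0.588 -0.241  0.163] [ 0.581 -0.235  0.163] jar [0.51  0.003 0.085] [ 0.507 -0.001  0.085] beaker [0.391 0.013 0.09 ] [0.401 0.013 0.09 ]
(array([-2.6898, -1.3066, -0.296 ]), array([-8.000e-04, -8.000e-04, -8.787e-01]))
```

Call:
jog_arm:
  motion: [-0.9,-0.43,-0.3,0,0,0,1,-0.9,-0.43,-0.3,0,0,0,1,-0.9,-0.43,-0.3,0,0,0,1,-0.9,-0.43,-0.3,0,0,0,1]

```text
clock: 0.6
tcp_pos: [0.2959, 0.4287, 0.2922]
orientation: [0.001, 0.124, 0.992, 0.0]
wrist_force: [-0.5, 0.5, -0.3]
finger_gap: 0.0856
grip_force: 0.0
```

Call:
jog_arm:
  motion: [-0.9,-0.43,0,0,0,0,1,-0.9,-0.43,0,0,0,0,1,-0.9,-0.43,0,0,0,0,1,-0.9,-0.43,0,0,0,0,1]

```text
clock: 1.1
tcp_pos: [0.4497, 0.3007, 0.2904]
orientation: [-0.0, 0.125, 0.992, -0.0]
wrist_force: [0.1, -0.7, 0.6]
finger_gap: 0.0852
grip_force: 0.0
```

Call:
jog_arm:
  motion: [-0.89,-0.45,0,0,0,-0.88,1,-0.89,-0.45,0,0,0,-0.88,1,-0.89,-0.45,0,0,0,-0.88,1,-0.89,-0.45,0,0,0,-0.88,1,-0.89,-0.45,0,0,0,-0.88,1,-0.89,-0.45,0,0,0,-0.88,1,-0.89,-0.45,0,0,0,-0.88,1,-0.89,-0.45,0,0,0,-0.88,1,-0.89,-0.45,0,0,0,-0.88,1,-0.89,-0.45,0,0,0,-0.88,1]

```text
clock: 2.35
tcp_pos: [0.5977, 0.1732, 0.2911]
orientation: [-0.0, -0.538, 0.843, 0.0]
wrist_force: [-0.5, -0.5, -0.5]
finger_gap: 0.0853
grip_force: 0.0
```

Run:
```python
from h import *
p,r=pose();print(env.get_state()['clock'],p,r.as_matrix().round(3));snap('wrist','w1.png')
```

```text
2.35 [0.59766509 0.17323889 0.29112449] [[-0.421 -0.907 -0.001]
 [-0.907  0.421  0.   ]
 [ 0.     0.001 -1.   ]]
```

View pics/w1.png

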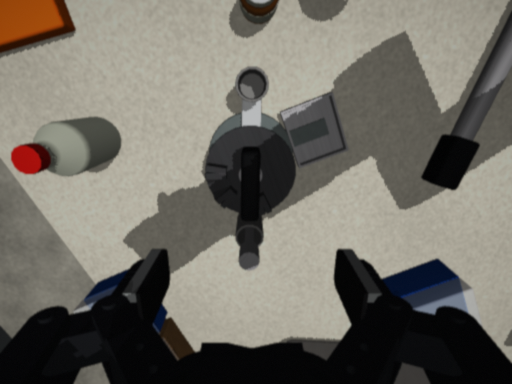

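The wrist view shows the bar's far end at (251,148), the crown centred near (250,166), the empty cup's mouth at (252,83), the tool cup top at (249,260), and tray corners at (280,111), (331,93), (346,150) and (297,165).

Run:
```python
from h import *
f=lambda u,v,z:np.round(onz('w1.png',u,v,z),4)
print('crown',f(250,167,.127),'bar end',f(242,148,.174),f(260,148,.174),'cup',f(252,83,.09),'tool top',f(249,260,.148))
t=[f(*q,.018) for q in [(280,111),(331,93),(346,150),(297,165)]];print('tray',t,np.mean(t,0))
im=cv2.imread('pics/w1.png');g=im.max(2);
for r in range(140,235,10):
    c=np.where(g[r,225:280]<28)[0]; print(r,c.min()+225 if len(c) else 0,c.max()+225 if len(c) else 0)
p,_=pose();print(proj('w1.png',[.598,.173,.174]))
```

```text
crown [0.5954 0.1646 0.127 ] bar end [0.5896 0.1355 0.174 ] [0.5749 0.1424 0.174 ] cup [0.5568 0.0867 0.09  ] tool top [0.6398 0.2573 0.148 ]
tray [array([0.5355, 0.1335, 0.018 ]), array([0.4634, 0.1411, 0.018 ]), array([0.4703, 0.2238, 0.018 ]), array([0.5429, 0.2145, 0.018 ])] [0.503025 0.178225 0.018   ]
140 278 279
150 241 266
160 234 279
170 242 276
180 225 279
190 225 279
200 225 279
210 238 269
220 238 260
230 242 256
[251.06948475 187.68078621]
```

Call:
jog_arm:
  motion: [0.005,0,0.25,0,0,0,1,0.005,0,0.5,0,0,0,1,0.005,0,0.62,0,0,0,1,0.005,0,0.73,0,0,0,1,0.005,0,0.73,0,0,0,1,0.005,0,0.73,0,0,0,0,0.005,0,0.73,0,0,0,0,0.005,0,0.73,0,0,0,0,0.005,0,0.73,0,0,0,0,0.005,0,0.73,0,0,0,0]
  newtons: 80

```text
clock: 3.65
tcp_pos: [0.5986, 0.1716, 0.1463]
orientation: [0.001, -0.538, 0.843, -0.001]
wrist_force: [1.4, -2.3, 4.0]
finger_gap: 0.0167
grip_force: 79.4
```

Call:
jog_arm:
  motion: [0,0,-0.04,0,0,0,0,0,0,-0.08,0,0,0,0,0,0,-0.095,0,0,0,0,0,0,-0.095,0,0,0,0]

```text
clock: 4.15
tcp_pos: [0.5984, 0.1716, 0.1627]
orientation: [-0.0, -0.538, 0.843, -0.0]
wrist_force: [7.3, -0.4, -10.0]
finger_gap: 0.0164
grip_force: 78.1
```

Call:
jog_arm:
  motion: [0,0,-0.01,0,0,0,0,0,0,-0.01,0,0,0.08,0,0,0,-0.01,0,0,0.16,0,0,0,-0.01,0,0,0.24,0,0,0,-0.01,0,0,0.32,0,0,0,-0.01,0,0,0.4,0,0,0,-0.01,0,0,0.48,0,0,0,-0.01,0,0,0.56,0,0,0,-0.01,0,0,0.64,0,0,0,-0.01,0,0,0.71,0,0,0,-0.01,0,0,0.767,0,0,0,-0.01,0,0,0.767,0]

```text
clock: 5.65
tcp_pos: [0.5974, 0.1732, 0.1641]
orientation: [-0.001, 0.034, 0.999, 0.001]
wrist_force: [4.5, 4.6, -10.3]
finger_gap: 0.0169
grip_force: 78.4
```

Run:
```python
from h import *
p,r=pose();s=env.get_state();print(p,r.as_matrix().round(3),s['ft_torque'],s['wrist_force'],s['finger_gap']);snap('wrist','w2.png');snap('scene','s2.png')
a=cv2.imread('pics/s2.png')[170:270,270:400];b=cv2.imread('pics/w2.png')
a=cv2.resize(a,(499,384));cv2.imwrite('pics/c3.png',cv2.resize(np.hstack([a,b]),None,fx=.79,fy=.79))
```

```text
[0.59740759 0.17320364 0.16410224] [[-0.998  0.068 -0.002]
 [ 0.068  0.998  0.002]
 [ 0.002  0.002 -1.   ]] [ 0.77088287 -1.10263331 -0.08578042] [  4.54662598   4.62102984 -10.32680848] 0.016945964031803727
```

View pics/c3.png

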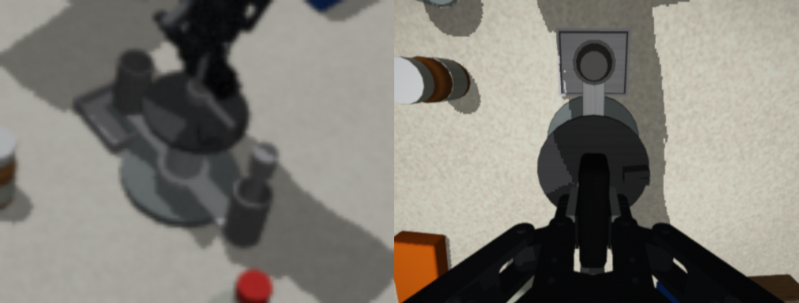

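The cup at (594,62) sits centred over the tray at (593,62), so I'll lower partway and release.

Call:
jog_arm:
  motion: [0,0,0.03,0,0,0,0,0,0,0.05,0,0,0,0,0,0,0.05,0,0,0,0,0,0,0.05,0,0,0,1,0,0,0.05,0,0,0,1,0,0,0.05,0,0,0,1,0,0,0.05,0,0,0,1,0,0,0.05,0,0,0,1,0,0,0.05,0,0,0,1]

```text
clock: 6.88
tcp_pos: [0.5976, 0.1718, 0.1564]
orientation: [0.0, 0.034, 0.999, 0.0]
wrist_force: [0.2, -0.7, 0.2]
finger_gap: 0.0854
grip_force: 0.0
```

Call:
jog_arm:
  motion: [0,0,-0.2,0,0,0,1,0,0,-0.45,0,0,0,1,0,0,-0.7,0,0,0,1,0,0,-0.7,0,0,0,1,0,0,-0.7,0,0,0,1]

```text
clock: 7.5
tcp_pos: [0.5976, 0.1718, 0.2959]
orientation: [-0.0, 0.034, 0.999, 0.0]
wrist_force: [-0.8, -0.8, -0.3]
finger_gap: 0.0852
grip_force: 0.0
```

Run:
```python
from h import *
p,r=pose();s=env.get_state();print(p,s['finger_gap']);snap('wrist','w3.png');snap('scene','s3.png')
a=cv2.imread('pics/s3.png')[170:270,270:400];b=cv2.imread('pics/w3.png')
a=cv2.resize(a,(499,384));cv2.imwrite('pics/c4.png',cv2.resize(np.hstack([a,b]),None,fx=.79,fy=.79))
```

```text
[0.59758007 0.17178064 0.29589022] 0.08515055316122655
```

View pics/c4.png

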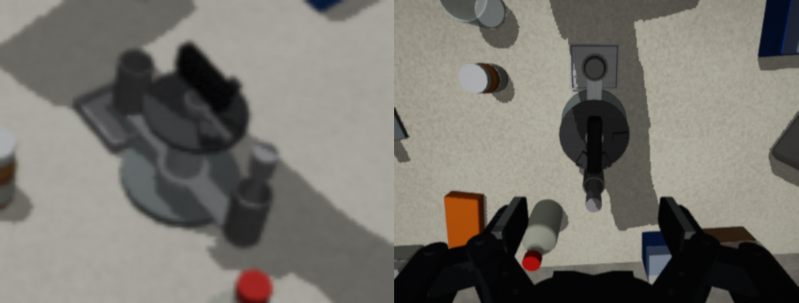

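The cup at (595,66) is over the tray, and the bar has been released at (594,140) in the right panel. Next I'll check the knob's height and angle numerically.

Run:
```python
from h import *
im=cv2.imread('pics/s3.png');m=(im.max(2)<30).astype(np.uint8);m[:170]=0;m[270:]=0;m[:,:300]=0;m[:,400:]=0
n,l,st,ce=cv2.connectedComponentsWithStats(m);k=1+st[1:,4].argmax();ys,xs=np.where(l==k)
print('mask bbox',xs.min(),xs.max(),ys.min(),ys.max(),st[k,4],ce[k])
a=np.radians(176);d=np.array([np.cos(a),np.sin(a)]);n_=np.array([-d[1],d[0]]);ax=np.array([.598,.172])
for lift in(0,.008,.016):
    c=np.array([proj('s3.png',[*(ax+s*.035*d+t*.009*n_),z+lift]) for s in(1,-1) for t in(1,-1) for z in(.14,.174)])
    print(lift,c.min(0).round(1),c.max(0).round(1),c.mean(0).round(1))
k=.79
for nm,u,v,z in(('cup',(595-394)/k,66/k,.09),('tool',(593-394)/k,204/k,.148)):print(nm,onz('w3.png',u,v,z).round(4))
g=cv2.cvtColor(cv2.imread('pics/w3.png'),6)
p,r=pose();print(todo([.50,-.10,.33],down(188)),todo([.53,-.24,.29],down(188)),env.get_state()['clock'])
```

```text
mask bbox 328 349 185 214 247 [338.17004049 197.51417004]
0 [325.5 182.1] [347.4 208.2] [336.3 195.1]
0.008 [325.9 180.2] [347.9 206.4] [336.8 193.2]
0.016 [326.3 178.2] [348.4 204.5] [337.2 191.3]
cup [0.503  0.1813 0.09  ]
tool [0.6923 0.1655 0.148 ]
(array([ 0.3911, -1.3884, -0.1754]), array([-0.0002, -0.0018, -0.1324])) (array([ 0.1931, -2.0764,  0.0245]), array([-0.0002, -0.0018, -0.1324])) 7.6
```

Call:
jog_arm:
  motion: [-0.04,-1,-0.05,0,0,0,1,-0.04,-1,-0.05,0,0,0,1,-0.04,-1,-0.05,0,0,0,1,-0.04,-1,-0.05,0,0,0,1]

```text
clock: 8.1
tcp_pos: [0.5911, -0.0318, 0.3047]
orientation: [-0.001, 0.037, 0.999, -0.0]
wrist_force: [0.4, -0.1, -0.3]
finger_gap: 0.0853
grip_force: 0.0
```

Call:
jog_arm:
  motion: [-0.04,-1,0,0,0,-0.13,1,-0.04,-1,0,0,0,-0.13,1,-0.04,-1,0,0,0,-0.13,1,-0.04,-1,0,0,0,-0.13,1,-0.04,-1,0,0,0,-0.13,1,-0.04,-1,0,0,0,-0.13,1]

```text
clock: 8.85
tcp_pos: [0.5864, -0.2265, 0.306]
orientation: [-0.0, -0.069, 0.998, 0.001]
wrist_force: [0.4, 0.2, 0.4]
finger_gap: 0.0856
grip_force: 0.0
```

Run:
```python
from h import *
im=cv2.imread('pics/scene0.png');m=(im.max(2)<30).astype(np.uint8);m[:170]=0;m[270:]=0;m[:,:300]=0;m[:,400:]=0
n,l,st,ce=cv2.connectedComponentsWithStats(m);k=1+st[1:,4].argmax();print('initial knob',st[k],ce[k])
a=np.radians(244.5);d=np.array([np.cos(a),np.sin(a)]);n_=np.array([-d[1],d[0]]);ax=np.array([.598,.172])
c=np.array([proj('scene0.png',[*(ax+s*.035*d+t*.009*n_),z]) for s in(1,-1) for t in(1,-1) for z in(.14,.174)]);print(c.min(0),c.max(0))
p,r=pose();s=env.get_state();print(p,s['finger_gap']);snap('wrist','w4.png')
```

```text
initial knob [325 190  24  12 228] [336.68859649 195.76315789]
[322.71733778 187.51825897] [350.0078038  202.53893552]
[ 0.58636909 -0.22645978  0.30597484] 0.0855836019329568
```

View pics/w4.png

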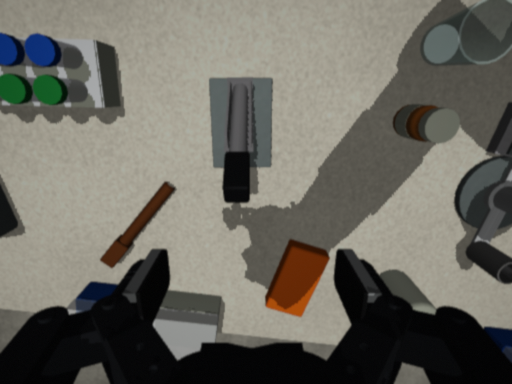

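The head shows as black from u 223 to 250 and v 151 to 202, the trough sits above it, and the rest plate spans (210,78) to (272,167).

Run:
```python
from h import *
im=cv2.imread('pics/w4.png');m=(im.max(2)<30).astype(np.uint8);m[:130]=0;m[215:]=0;m[:,:205]=0;m[:,270:]=0
n,l,st,ce=cv2.connectedComponentsWithStats(m);k=1+st[1:,4].argmax();x,y,w,h,_=st[k];print(st[k],ce[k])
for v in range(y,y+h,6):
    c=np.where(l[v]==k)[0];print(v,c.min(),c.max())
a=np.radians(8);X=np.array([np.cos(a),np.sin(a),0]);s,c=np.sin(.6),np.cos(.6)
ax=X*s+np.array([0,0,c]);up=-X*c+np.array([0,0,s])
for nm,v,L,o in(('low',y,130,.013),('end',y+h-1,180,-.013)):
    off=ax*L/1000+up*o; P=onz('w4.png',ce[k][0],v,.035+off[2]); F=P-off; print(nm,'foot',F.round(4),'grip',(F+.155*ax).round(4))
q=[onz('w4.png',u,v,.005).round(4) for u,v in((210,78),(272,78),(272,166),(213,167))];print(q)
```

```text
[ 224  151   26   51 1220] [236.4704918  176.40901639]
151 246 246
157 225 249
163 225 249
169 225 248
175 224 248
181 224 248
187 224 248
193 224 248
199 225 248
low foot [ 0.4991 -0.2545  0.035 ] grip [ 0.5858 -0.2424  0.1629]
end foot [ 0.4951 -0.2547  0.035 ] grip [ 0.5818 -0.2425  0.1629]
[array([ 0.4894, -0.2997,  0.005 ]), array([ 0.4772, -0.2119,  0.005 ]), array([ 0.6042, -0.1914,  0.005 ]), array([ 0.6185, -0.283 ,  0.005 ])]
```

Call:
jog_arm:
  motion: [0.023,-0.077,0.2,0,0,0,1,0.023,-0.077,0.4,0,0,0,1,0.023,-0.077,0.6,0,0,0,1,0.023,-0.077,0.72,0,0,0,1,0.023,-0.077,0.8,0,0,0,1,0.023,-0.077,0.8,0,0,0,1,0.023,-0.077,0.8,0,0,0,0,0.023,-0.077,0.8,0,0,0,0,0.023,-0.077,0.8,0,0,0,0,0.023,-0.077,0.8,0,0,0,0,0.023,-0.077,0.8,0,0,0,0]
  newtons: 60

```text
clock: 10.28
tcp_pos: [0.5842, -0.2443, 0.1471]
orientation: [0.001, -0.068, 0.998, -0.0]
wrist_force: [0.4, 1.0, 5.2]
finger_gap: 0.025
grip_force: 59.5
```

Call:
jog_arm:
  motion: [0,0,-0.05,0,0,0,0,0,0,-0.15,0,0,0,0,0,0,-0.3,0,0,0,0,0,0,-0.5,0,0,0,0,0,0,-0.7,0,0,0,0,0,0,-0.8,0,0,0,0,0,0,-0.8,0,0,0,0]

```text
clock: 11.15
tcp_pos: [0.5844, -0.2448, 0.308]
orientation: [0.001, -0.068, 0.998, -0.001]
wrist_force: [0.5, 0.0, -1.9]
finger_gap: 0.0252
grip_force: 59.1
```

Run:
```python
from h import *
s=env.get_state();p,r=pose();print(p,s['finger_gap'],s['joint_pos'].round(3))
snap('scene','s5.png')
# final orientation: probe upright; heading 20deg (tool z points out along heading and down)
h=np.radians(12);X=np.array([np.cos(h),np.sin(h),0])
for t in (.6,):
    z=X*np.sin(t)-np.array([0,0,np.cos(t)]); 
    y=np.cross([0,0,1],X); y=-y if y@r.as_matrix()[:,1]<0 else y
    Rt=R.from_matrix(np.column_stack([np.cross(y,z),y,z]))
    cup=np.array([.5035,.1805,0])
    for gz in (.29,.183+.012):
        g=cup+[0,0,gz]; print(todo(g+.018*z,Rt),'rotdeg',np.degrees((r.inv()*Rt).magnitude()))
```

```text
[ 0.5843587  -0.24477681  0.30801388] 0.025190937560430497 [-0.523  0.43   0.402  1.54  -0.    -0.659]
(array([0.0599, 2.1635, 0.1547]), array([-0.0143, -0.3816, -0.0453])) rotdeg 34.49731669863722
(array([0.0601, 2.1638, 0.6297]), array([-0.0143, -0.3816, -0.0453])) rotdeg 34.49731669863722
```

Call:
jog_arm:
  motion: [0.06,0.25,0,0,0,0,0,0.06,0.5,0,0,0,0,0,0.06,0.75,0,0,0,0,0,0.06,1,0,0,0,0,0,0.06,1,0,0,0,0,0]

```text
clock: 11.82
tcp_pos: [0.5432, -0.0444, 0.3049]
orientation: [-0.001, -0.07, 0.998, 0.001]
wrist_force: [0.5, -1.1, -1.8]
finger_gap: 0.0255
grip_force: 59.6
```

Call:
jog_arm:
  motion: [0,0.2,0,0,-0.07,0,0,0,0.4,0,0,-0.14,0,0,0,0.6,0,0,-0.21,-0.01,0,0,0.8,0.05,0,-0.28,-0.02,0,0,0.9,0.1,-0.01,-0.35,-0.03,0,0,1,0.15,-0.014,-0.382,-0.045,0,0,1,0.15,-0.014,-0.382,-0.045,0,0,1,0.15,-0.014,-0.382,-0.045,0]

```text
clock: 12.82
tcp_pos: [0.5181, 0.1496, 0.2762]
orientation: [0.294, -0.099, 0.95, 0.03]
wrist_force: [0.6, -0.4, -2.0]
finger_gap: 0.0251
grip_force: 59.9
```

```bash
cat >> h.py <<'E'
def tgt(gz,cup=(.5035,.1805),t=.6,h=12):
    h=np.radians(h);X=np.array([np.cos(h),np.sin(h),0]);z=X*np.sin(t)-np.array([0,0,np.cos(t)]);y=np.cross([0,0,1],X)
    Rt=R.from_matrix(np.column_stack([np.cross(y,z),y,z])); return np.array([*cup,gz])+.018*z,Rt
E
python3 - <<'E'
from h import *
s=env.get_state();p,r=pose();print(p,s['clock'],s['finger_gap'],s['joint_pos'].round(3),s['wrist_force'])
print('now grip',p-.018*r.as_matrix()[:,2]); print(todo(*tgt(.29)))
snap('scene','s6.png');snap('wrist','w6.png');snap('top','t6.png')
a=cv2.imread('pics/s6.png')[130:250,240:400];b=cv2.imread('pics/w6.png')
a=cv2.resize(a,(512,384));cv2.imwrite('pics/c6.png',cv2.resize(np.hstack([a,b]),None,fx=.78,fy=.78))
E
```

```text
[0.51809848 0.14958237 0.27618511] 12.825 0.025138899553133833 [ 0.097 -0.231 -0.604  0.601  0.062 -0.091] [ 0.55088258 -0.44277611 -1.9521341 ]
now grip [0.50816182 0.14749629 0.29104818]
(array([-0.0064,  0.1664,  0.0106]), array([-0.0009, -0.0004, -0.0009]))
```

View pics/c6.png

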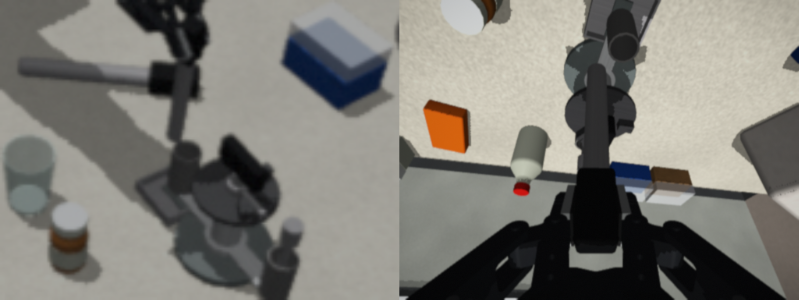

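The scene panel shows the probe hanging, foot near (174,139), just above the cup rim at (186,150). In the wrist panel the foot is near (597,66) and the cup mouth near (625,22). I'll triangulate the foot to check that it hangs upright.

Run:
```python
from h import *
def tri(a,b):
    (o1,r1),(o2,r2)=a,b; r1/=np.linalg.norm(r1);r2/=np.linalg.norm(r2)
    s=np.linalg.lstsq(np.column_stack([r1,-r2]),o2-o1,rcond=None)[0];return (o1+s[0]*r1+o2+s[1]*r2)/2,np.linalg.norm(o1+s[0]*r1-o2-s[1]*r2)
print(tri(ray('w6.png',253.8,84.6),ray('s6.png',309.3,185.2)))
p,r=pose();g=p-.018*r.as_matrix()[:,2];foot=g-[0,0,.155]
print('pred',foot,proj('w6.png',foot),proj('s6.png',foot),'cup in scene',proj('s6.png',[.5035,.1805,.09]),proj('w6.png',[.5035,.1805,.09]))
# shaft direction in scene: shaft edges by mid columns
im=cv2.cvtColor(cv2.imread('pics/s6.png'),cv2.COLOR_BGR2GRAY)
for v in range(160,190,3): print(v,im[v,300:326].tolist())
print([proj('s6.png',foot+[0,0,z]).round(1).tolist() for z in(0,.04,.08,.13)])
```

```text
(array([0.50814107, 0.14931715, 0.13171726]), np.float64(0.0007100532746008521))
pred [0.50889909 0.14757309 0.13682488] [251.88981212  88.87242802] [309.08501614 184.44286636] cup in scene [314.55937718 189.67893904] [287.92909813  60.84399461]
160 [47, 25, 21, 18, 20, 20, 18, 23, 19, 25, 38, 46, 48, 47, 50, 50, 49, 35, 22, 44, 116, 151, 159, 160, 160, 160]
163 [13, 8, 7, 9, 8, 6, 7, 5, 5, 22, 41, 46, 49, 49, 52, 50, 39, 22, 13, 55, 139, 157, 159, 159, 160, 161]
166 [15, 3, 4, 9, 6, 5, 4, 8, 14, 35, 46, 47, 49, 51, 50, 47, 29, 10, 14, 52, 98, 139, 155, 158, 159, 159]
169 [152, 147, 121, 108, 106, 106, 105, 100, 78, 53, 48, 49, 50, 50, 50, 57, 66, 58, 59, 87, 101, 124, 150, 159, 158, 157]
172 [161, 161, 161, 161, 161, 161, 161, 156, 107, 56, 49, 49, 51, 50, 65, 127, 154, 159, 154, 157, 159, 159, 160, 160, 160, 160]
175 [163, 162, 161, 160, 161, 161, 160, 139, 88, 53, 48, 50, 52, 54, 89, 147, 160, 162, 163, 163, 163, 163, 161, 160, 161, 161]
178 [161, 160, 160, 160, 161, 160, 158, 114, 64, 48, 50, 50, 51, 70, 141, 160, 162, 162, 162, 162, 163, 162, 162, 161, 161, 162]
181 [163, 163, 162, 163, 164, 162, 141, 89, 52, 49, 49, 50, 54, 91, 147, 161, 161, 162, 164, 164, 164, 164, 164, 163, 163, 161]
184 [128, 152, 162, 163, 164, 160, 127, 75, 51, 49, 49, 50, 72, 142, 160, 163, 163, 164, 163, 164, 161, 160, 161, 161, 162, 162]
187 [103, 102, 104, 106, 121, 149, 160, 158, 150, 127, 84, 49, 44, 48, 49, 52, 60, 75, 108, 138, 157, 161, 162, 162, 161, 160]
[[309.1, 184.4], [310.6, 174.9], [312.2, 165.0], [314.3, 151.9]]
```

The foot hangs within 2 mm of the prediction, so the probe is upright. Next I'll centre it over the cup.

Call:
jog_arm:
  motion: [-0.003,0.08,0.005,0,0,0,0,-0.006,0.165,0.01,0,0,0,0,-0.006,0.165,0.01,0,0,0,0,-0.006,0.165,0.01,0,0,0,0]

```text
clock: 13.48
tcp_pos: [0.5134, 0.1827, 0.2755]
orientation: [0.294, -0.099, 0.95, 0.031]
wrist_force: [0.4, 0.4, -2.2]
finger_gap: 0.0255
grip_force: 60.0
```

Run:
```python
from h import *
p,r=pose();print('grip',p-.018*r.as_matrix()[:,2]);
for z in(.29,.2,.186,.183,.25):print(z,todo(*tgt(z,(.5035,.1803))))
snap('scene','s7.png');snap('wrist','w7.png')
a=cv2.imread('pics/s7.png')[145:225,270:370];b=cv2.imread('pics/w7.png')[0:200,130:390]
a=cv2.resize(a,(375,300));b=cv2.resize(b,(390,300));cv2.imwrite('pics/c7.png',np.hstack([a,b]))
print(proj('s7.png',[.5035,.1803,.09]),proj('w7.png',[.5035,.1803,.09]))
```

```text
grip [0.50345179 0.18060686 0.29037392]
0.29 (array([ 0.0012, -0.0015,  0.0015]), array([-0.0005,  0.0002, -0.0005]))
0.2 (array([ 0.2554, -0.0014,  0.3728]), array([-0.0005,  0.0002, -0.0005]))
0.186 (array([ 0.2949, -0.0014,  0.4306]), array([-0.0005,  0.0002, -0.0005]))
0.183 (array([ 0.3034, -0.0014,  0.443 ]), array([-0.0005,  0.0002, -0.0005]))
0.25 (array([ 0.1141, -0.0015,  0.1665]), array([-0.0005,  0.0002, -0.0005]))
[314.50960377 189.70456695] [251.52576704  59.84637129]
```

View pics/c7.png

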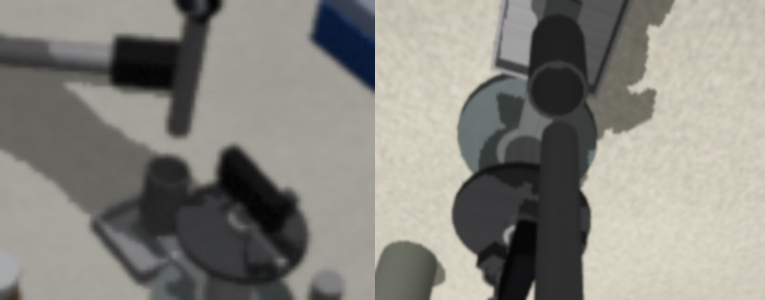

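The rim appears at (252,60) in the wrist picture and (314.8,189.8) in the scene picture. Both match the predictions, so I'll lower it.

Call:
jog_arm:
  motion: [0.05,-0.002,0.07,0,0,0,0,0.1,-0.002,0.145,0,0,0,0,0.14,-0.002,0.205,0,0,0,0,0.18,-0.002,0.263,0,0,0,0,0.22,-0.002,0.321,0,0,0,0,0.25,-0.002,0.365,0,0,0,0,0.25,-0.002,0.365,0,0,0,0]

```text
clock: 14.45
tcp_pos: [0.5124, 0.1823, 0.1857]
orientation: [0.293, -0.099, 0.95, 0.031]
wrist_force: [0.5, 0.0, -1.7]
finger_gap: 0.0255
grip_force: 60.0
```

Run:
```python
from h import *
p,r=pose();s=env.get_state();print('grip',p-.018*r.as_matrix()[:,2],s['wrist_force'],s['ft_torque'])
print(todo(*tgt(.19,(.5035,.1803))),todo(*tgt(.183,(.5035,.1803))))
```

```text
grip [0.50249541 0.18024713 0.20060573] [ 0.52713183  0.00606859 -1.74359106] [-0.15297569  0.68375185  0.01664807]
(array([ 0.0256, -0.0007,  0.0466]), array([-0.0003, -0.001 , -0.0007])) (array([ 0.0453, -0.0008,  0.0755]), array([-0.0003, -0.001 , -0.0007]))
```

No contact yet. I'll lower in about 3 mm steps, watching the force.

Call:
jog_arm:
  motion: [0.008,0,0.013,0,0,0,0,0.017,0,0.027,0,0,0,0,0.025,0,0.04,0,0,0,0,0.025,0,0.04,0,0,0,0,0.025,0,0.04,0,0,0,0]

```text
clock: 15.08
tcp_pos: [0.5134, 0.1829, 0.1775]
orientation: [0.294, -0.1, 0.95, 0.031]
wrist_force: [1.0, -0.3, -1.1]
finger_gap: 0.0252
grip_force: 60.0
```

Call:
jog_arm:
  motion: [0.004,0,0.006,0,0,0,0,0.008,0,0.012,0,0,0,0,0.008,0,0.012,0,0,0,0,0.008,0,0.012,0,0,0,0]

```text
clock: 15.58
tcp_pos: [0.5134, 0.1829, 0.1746]
orientation: [0.294, -0.1, 0.95, 0.031]
wrist_force: [-0.3, 0.4, -1.6]
finger_gap: 0.0253
grip_force: 60.0
```

Call:
jog_arm:
  motion: [0.004,0,0.006,0,0,0,0,0.008,0,0.012,0,0,0,0,0.008,0,0.012,0,0,0,0,0.008,0,0.012,0,0,0,0]

```text
clock: 16.08
tcp_pos: [0.5134, 0.1829, 0.1716]
orientation: [0.294, -0.1, 0.95, 0.031]
wrist_force: [-0.4, -0.5, -2.0]
finger_gap: 0.0253
grip_force: 60.0
```

Call:
jog_arm:
  motion: [0.003,0,0.004,0,0,0,0,0.006,0,0.009,0,0,0,0,0.006,0,0.009,0,0,0,0,0.006,0,0.009,0,0,0,0]

```text
clock: 16.58
tcp_pos: [0.5138, 0.183, 0.1701]
orientation: [0.295, -0.1, 0.95, 0.031]
wrist_force: [-1.6, -0.1, 4.1]
finger_gap: 0.0251
grip_force: 60.7
```

The foot has touched the floor at about 6 N, so I'll release and withdraw along the tool axis.

Call:
jog_arm:
  motion: [0,0,0,0,0,0,0.4,0,0,0,0,0,0,0.45,0,0,0,0,0,0,0.7,0,0,0,0,0,0,1,0,0,0,0,0,0,1,0,0,0,0,0,0,1]

```text
clock: 17.32
tcp_pos: [0.5135, 0.1829, 0.1695]
orientation: [0.294, -0.1, 0.95, 0.031]
wrist_force: [0.2, 0.3, 0.7]
finger_gap: 0.0854
grip_force: 0.0
```

Call:
jog_arm:
  motion: [0,0,-0.1,0,0,0,1,0,0,-0.25,0,0,0,1,0,0,-0.45,0,0,0,1,0,0,-0.7,0,0,0,1,0,0,-0.8,0,0,0,1,0,0,-0.8,0,0,0,1]

```text
clock: 18.08
tcp_pos: [0.4256, 0.1643, 0.3038]
orientation: [0.296, -0.1, 0.949, 0.031]
wrist_force: [0.8, 0.2, -0.0]
finger_gap: 0.0854
grip_force: 0.0
```

Run:
```python
from h import *
s=env.get_state();print(s['clock'],s['tcp_pos'],s['wrist_force'])
snap('scene','s9.png');snap('top','t9.png')
a=cv2.imread('pics/s9.png')[130:250,240:400];b=cv2.imread('pics/t9.png')[100:220,150:340]
cv2.imwrite('pics/c9.png',np.hstack([cv2.resize(a,(400,300)),cv2.resize(b,(400,300))]))
print([proj('s9.png',[.5035,.1803,z]).round(1).tolist() for z in(.09,.208)])
```

```text
18.075 [0.42558457 0.16428366 0.30378678] [ 0.76755735  0.15102833 -0.01147158]
[[314.5, 189.7], [319.4, 161.9]]
```

View pics/c9.png

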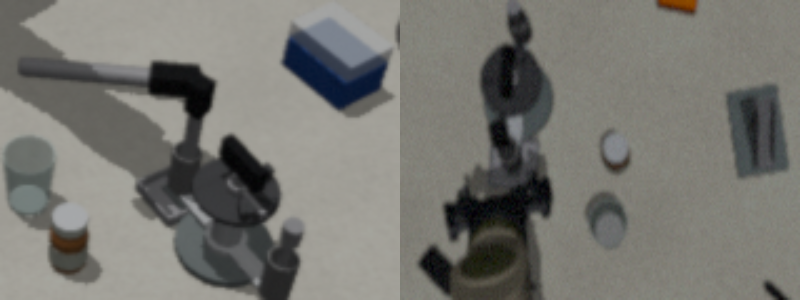

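The probe stands in the cup with its head at (200,88), the knob is still home at (245,162), the bystanders haven't moved and the gripper is clear. I'm handing in.

```bash
python3 -c "
from workcell import env
print(env.hand_in())"
```

```text
the job is handed in; nothing more can be done
None
```

The job is handed in at about 18 s on the clock, with no verdict shown: the empty cup is over the drip tray with the knob down in its notch, the probe was lowered in and stands head up in that cup, and the jar, beaker, tip box and tube rack were never touched.

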